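Pack the spirometry cases and lock the keeper

TASK

Pack the kit tray for the next clinic: each plastic case lies deep in its own bay of the grey sorter, so press on the bare front part of its top and draw it toward you, flat along the desk, until it is clear of the bay, then pick it up and lay it in the white tray. When all the cases there are lie flat on the tray floor, none on top of another, swing the hinged keeper bar over them and fully down into its red catch. Leave the bottle and stapler where they are.

Things in the scene. Friction and masses are not known exactly. Their poses are not given: they have to be found in the camera images.
- case_blue: flat hard plastic case with a blue shell, white label on top, 90 mm long (own x) x 50 mm wide (own y) x 16 mm thick, 70 g, sliding easily on the desk (friction about 0.3); origin at the centre of its underside, z up. It starts lying on the desk in a bay of the sorter with its length along the bay. Three or four of the four cases are present
- case_green: flat hard plastic case with a green shell, white label on top, 90 mm long (own x) x 50 mm wide (own y) x 16 mm thick, 70 g, sliding easily on the desk (friction about 0.3); origin at the centre of its underside, z up. It starts lying on the desk in a bay of the sorter with its length along the bay. Three or four of the four cases are present
- case_orange: flat hard plastic case with an orange shell, white label on top, 90 mm long (own x) x 50 mm wide (own y) x 16 mm thick, 70 g, sliding easily on the desk (friction about 0.3); origin at the centre of its underside, z up. It starts lying on the desk in a bay of the sorter with its length along the bay. Three or four of the four cases are present
- case_yellow: flat hard plastic case with a yellow shell, white label on top, 90 mm long (own x) x 50 mm wide (own y) x 16 mm thick, 70 g, sliding easily on the desk (friction about 0.3); origin at the centre of its underside, z up. It starts lying on the desk in a bay of the sorter with its length along the bay. Three or four of the four cases are present
- sorter: fixed grey sorter, no floor, four open-fronted bays. Origin on the desk at the middle of its front edge; +x points into the bays (away from the robot), y across. Bay centres at y = -93, -31, 31, 93 mm; bays 56 mm wide, 6 mm walls 18 mm high, 110 mm deep to a back wall. A case starts with its centre 50 to 60 mm inside; no room for fingers beside it until it is drawn out. Desk in front is free
- sorter_roof (a point): middle of the front edge of the sorter's white roof, on top: 54 mm behind the sorter's front edge, 40 mm above the desk. The roof (6 mm thick) covers the bays from here to the back, leaving the front 35 to 50 mm of each case bare from above
- tray: fixed white open tray, 235 (own x) x 200 (own y) mm; walls 5 mm thick, 24 mm high; floor 5 mm thick; inside 225 x 190 mm: four cases fit flat in two rows of two, lengths along x (centres at x = +-53, y = +-40 mm leave finger room). Origin at the centre of its underside. Keeper hinge at the middle of its +y rim, red two-pronged catch (40 mm high) at the middle of its -y rim
- keeper (a joint): angle (rad) of the keeper bar: 0 = level across the tray in its catch (end stop), 1.57 = upright, up to 2.0 = leaning out beyond the +y rim. Starts at 1.6 to 1.95, stays where left (1 to 2 N at the tip moves it). Aluminium bar 16 mm wide (tray's x), 8 mm thick, 240 mm long, red grip on the last 32 mm (18 wide, 10 thick). Clears flat cases by 6 mm
- keeper_hinge (a point): point on the keeper's hinge axis, which runs along the tray's x; at tray (0, 110, 31) mm. The bar's mid-thickness line passes through it
- keeper_tip (a point): middle of the red grip at the keeper's free end, 225 mm from the hinge; when closed it is at tray (0, -115, 31) mm, just outside the catch
- sanitiser: bystander: bottle 60 mm across, 150 mm tall, standing beyond the gap between sorter and tray; origin at centre of underside
- stapler: bystander: black stapler 140 x 36 x 42 mm on the desk at the right of the sorter; origin at centre of underside
There are look-alikes about, which are no part of the job. There is more than one size of the case_green; the one meant has the size given above.

How it is judged:
On the way, in this order (a step that is already met when the one before it is completed fails the run):
1. a first case has been drawn out of its bay and lies flat on the desk in front of the sorter (((x of case_blue in the frame of sorter between -0.2 and -0.035 m and height (world z) of case_blue below 0.01 m and angle between case_blue's own z axis and vertical below 0.1 rad and y of case_blue in the frame of sorter between -0.16 and 0.16 m) or (x of case_green in the frame of sorter between -0.2 and -0.035 m and height (world z) of case_green below 0.01 m and angle between case_green's own z axis and vertical below 0.1 rad and y of case_green in the frame of sorter between -0.16 and 0.16 m) or (x of case_orange in the frame of sorter between -0.2 and -0.035 m and height (world z) of case_orange below 0.01 m and angle between case_orange's own z axis and vertical below 0.1 rad and y of case_orange in the frame of sorter between -0.16 and 0.16 m) or (x of case_yellow in the frame of sorter between -0.2 and -0.035 m and height (world z) of case_yellow below 0.01 m and angle between case_yellow's own z axis and vertical below 0.1 rad and y of case_yellow in the frame of sorter between -0.16 and 0.16 m))), for 0.1 s.
2. all the cases lie flat in the tray, with the keeper still open (x of case_blue in the frame of tray between -0.085 and 0.085 m and y of case_blue in the frame of tray between -0.085 and 0.085 m and z of each of case_blue, case_green, case_orange, case_yellow in the frame of tray below 0.012 m and angle between each of case_blue, case_green, case_orange, case_yellow's own z axis and vertical below 0.12 rad and linear speed of each of case_blue, case_green, case_orange, case_yellow below 0.03 m/s and x of case_green in the frame of tray between -0.085 and 0.085 m and y of case_green in the frame of tray between -0.085 and 0.085 m and x of case_orange in the frame of tray between -0.085 and 0.085 m and y of case_orange in the frame of tray between -0.085 and 0.085 m and x of case_yellow in the frame of tray between -0.085 and 0.085 m and y of case_yellow in the frame of tray between -0.085 and 0.085 m and value of joint keeper above 0.6 rad), for 0.2 s.
3. the keeper rests in its catch (value of joint keeper below 0.06 rad), for 0.2 s.
At the end, for the whole second after the job is handed in: Every case present lies flat (within 0.12 rad) and at rest on the tray floor, none on another (underside within 12 mm of the tray's underside), its centre within 85 mm of the tray's centre along each tray axis, and the keeper is closed in its catch (angle below 0.06 rad) (x of case_blue in the frame of tray between -0.085 and 0.085 m and y of case_blue in the frame of tray between -0.085 and 0.085 m and z of each of case_blue, case_green, case_orange, case_yellow in the frame of tray below 0.012 m and angle between each of case_blue, case_green, case_orange, case_yellow's own z axis and vertical below 0.12 rad and linear speed of each of case_blue, case_green, case_orange, case_yellow below 0.03 m/s and x of case_green in the frame of tray between -0.085 and 0.085 m and y of case_green in the frame of tray between -0.085 and 0.085 m and x of case_orange in the frame of tray between -0.085 and 0.085 m and y of case_orange in the frame of tray between -0.085 and 0.085 m and x of case_yellow in the frame of tray between -0.085 and 0.085 m and y of case_yellow in the frame of tray between -0.085 and 0.085 m and value of joint keeper below 0.06 rad); the robot touches nothing.
It fails at once if the bottle or stapler is moved more than 30 mm or tipped (distance of any of sanitiser, stapler from where it was at the start of the episode above 0.03 m or angle between any of sanitiser, stapler's own z axis and vertical above 0.5 rad).
Of case_blue, case_green, case_orange, case_yellow only 3 to 4 are there at a start; the rules pass over those that are not, and their reading is None.
At some moment in a run one of case_blue, case_green, case_orange, case_yellow may be knocked a few centimetres aside while the robot is not near it.
It also fails if it takes over 210 s, if anything falls off the work surface, if the arm or the gripper's body presses on something with over 40 N, if the wrist force passes 120 N, or if a joint passes its speed limit or range.

ROBOT

A 7-joint arm with a two-finger parallel gripper is mounted at the origin on the work surface. World frame = base frame: x ahead of the robot, y to its left, z up, the work surface at z = 0. Lengths are in m, angles in rad, forces in N, time in s.
With the tool pointing down it reaches from about 0.425 to 0.925 m from the base axis. Payload 6.8 kg.
Tool frame: the origin (TCP) lies on the mounting face of the last link; the fingertips stand 173 mm ahead of it and the grasp point (between the pads) lies 155 mm ahead of it; z points along the fingers, y is the line along which they close (so a half turn about z gives the same grasp; the last joint's range is limited). The gripper opens to 85 mm and grips with 20 to 120 N. Pads are 22 mm wide; open, the fingers measure 114 mm over their backs; the gripper's body (76 mm by 85 mm) begins 54 mm behind the grasp point. The pads swing forward as they close: fully open they stand 13 mm farther back than shut.
Start: joints at [-1.441, 0.477, 0.022, 1.555, -0.011, 1.109, -0.083], TCP at [0.159, 0.656, 0.405] pointing down, gripper open.
Joint ranges: [-2.96, 2.96], [-0.34, 2.1], [-1.41, 1.46], [0.24, 2.44], [-1.37, 4.51], [0.17, 1.92], [-2.96, 2.96]. Speed limits (rad/s): [2.39, 2.39, 3.14, 3.14, 3.14, 3.14, 3.14].

INTERFACE

Orientations are given as a rotation vector (axis times angle).
In Python, from bench import r gives the robot as it stands.
- The arm moves only by the tool carry_out, never from a script. Its argument "moves" is a list of rows, each a list of 5 numbers: the shift along the tool's x, y, z in m, then the turn about the tool's z in rad, then the finger opening in m, from 0 to 0.0854. In form: [[dx, dy, dz, roll, claw], ...]. A call has exactly 8 rows; each row is the pose to reach, as a shift and turn from the pose commanded when the call began, along the tool's axes at that moment; what a row does not reach only later rows make up. A row lasts 1/10 s, in which the tool goes at most 50 mm and 8.59 degrees, less where a joint would pass 70% of its speed; a pose out of reach is approached as far as the arm can. A call with a gripper value outside its range is refused whole. The fingers move at their own pace and stop on an object; "force" is the grip in N (left out, the last holds). Time passes only in rows, so rows that repeat a pose let the fingers close, or fill a call up. It gives the time, the measured TCP pose, the force, the opening and the grip force at its end, in the units of the state.
- r.get_obs(): the state, without advancing time (a new reading comes with each control period).
- r.grab_frame(name): name is "scene" or "side" or "wrist"; returns the picture (400x640x3 uint8, red, green, blue); there is no depth.
- r.calibration(name): a dict with "fx", "fy", "cx", "cy" (pixels), "k1" (the pictures are not rectified: a ray, as slopes to the right and down, at radius r is drawn at 1 + k1 r^2 times it, then the intrinsics apply), "rvec" (rotation vector, rad) and "tvec" (3), from world to camera coordinates, as OpenCV has them. Camera axes: x right, y down, z forward; pixel columns grow to the right and rows downward; lengths in m; the calibration is good to about 2 mm. A picture is of the moment at which its call begins: read the wrist's pose just before it. calibration takes no time and is no camera call; for the wrist camera it gives the pose at the moment of the call.
- r.hand_in(): hands the job in; it is judged then, once.
The state is a dict: "clock": time; "joints": joint angles; "qvel": joint speeds; "tau": joint torques, N m; "tcp_pos": TCP position; "orientation": TCP orientation; "contact_force": force on the tool from outside, world axes, zero at the start; "moment": the same for the moment, N m; "grip_width": finger opening in m; "gripper_force": force on a finger pad.
Only numpy, scipy, OpenCV 4.12 (cv2) and the standard library are available. Lean on these libraries where they do the work, as an engineer would, in place of code of your own. Each camera call takes 0.05 s, during which the arm holds its last target. There are 200 camera calls.

## Working session

There is one attempt and no reset: what is moved stays moved. The work goes in short steps, Python scripts to look and compute and a tool call to move; the robot and the scene stay as the last step left them, time stands still between calls to the robot, and variables do not carry over. Pictures are saved under pics/ and viewed, at most 14 in all, crops included, and the job is handed in when it is done.

Besides the shell and the picture viewer there is one more tool, called after ">>>" by a JSON object that holds its "fn" and its "kwargs". carry_out: Moves the arm, as the interface text tells. Its arguments: {"type":"object","properties":{"moves":{"type":"array","items":{"type":"array","items":{"type":"number"}}},"force":{"type":"number"}},"required":["moves"]}

```bash
mkdir -p pics; ls; cat > h.py <<'E'
import numpy as np, cv2
from bench import r
def grab(n,f): 
    im=r.grab_frame(n); cv2.imwrite('pics/'+f,im[...,::-1]); return im
def ray(cal,u,v):
    x=(u-cal['cx'])/cal['fx']; y=(v-cal['cy'])/cal['fy']
    rd=np.hypot(x,y); s=rd
    for _ in range(20): s=rd/(1+cal['k1']*s*s)
    f=s/rd if rd else 1
    R=cv2.Rodrigues(np.array(cal['rvec'],float))[0]; t=np.array(cal['tvec'],float)
    return -R.T@t, R.T@np.array([x*f,y*f,1])
def px(cal,u,v,z):
    o,d=ray(cal,u,v); return o+d*(z-o[2])/d[2]
def proj(cal,P):
    R=cv2.Rodrigues(np.array(cal['rvec'],float))[0]
    c=R@np.array(P,float)+np.array(cal['tvec'],float); x,y=c[:2]/c[2]; k=1+cal['k1']*(x*x+y*y)
    return np.array([cal['fx']*x*k+cal['cx'],cal['fy']*y*k+cal['cy']])
E
python3 - <<'E'
from h import *
o=r.get_obs(); print(o)
for n in('scene','side','wrist'): grab(n,n+'0.png'); print(n,r.calibration(n), ray(r.calibration(n),320,200))
E
```

```text
pics
{'clock': 0.0, 'joints': array([-1.4411002 ,  0.47777938,  0.02229663,  1.55647449, -0.01149736,
        1.10930884, -0.08309322]), 'qvel': array([-0.00119185, -0.00199474, -0.00018437,  0.00012577,  0.0025284 ,
       -0.0013906 ,  0.00028106]), 'tau': array([ 4.26296119e-04, -5.96450293e+01,  1.60789121e+00, -2.81199092e+01,
        1.23970862e-02,  9.31378832e-03, -1.92131733e-05]), 'tcp_pos': array([0.15890616, 0.65573108, 0.40372876]), 'orientation': array([-3.72532402e-01, -3.11932533e+00,  2.89006821e-03]), 'contact_force': array([0.1393289 , 0.33955857, 0.06729081]), 'moment': array([-0.00032261, -0.00779404,  0.02147677]), 'gripper_force': 0.0, 'grip_width': 0.08511845139901432}
scene {'fx': 426.44075730677537, 'fy': 426.44075730677537, 'cx': 323.46082395382285, 'cy': 192.70071981956764, 'k1': -0.012473512513226113, 'rvec': array([ 1.88612409,  1.6683729 , -0.66510773]), 'tvec': array([-0.02383558, -0.44482302,  1.65947125])} (array([ 1.44277028, -0.12934889,  0.92410132]), array([-0.66000307,  0.05669287, -0.7493602 ]))
side {'fx': 362.1569400662295, 'fy': 362.1569400662295, 'cx': 324.66886871905075, 'cy': 209.23352601422656, 'k1': -0.04366036540357416, 'rvec': array([ 2.11322587, -0.95127185,  0.43255947]), 'tvec': array([-0.43234492,  0.33542975,  0.54883514])} (array([ 0.1404384 , -0.45693438,  0.61003548]), array([ 0.56976056,  0.52716162, -0.63110208]))
wrist {'fx': 317.4447156399969, 'fy': 317.4447156399969, 'cx': 325.5962880489787, 'cy': 199.76490892171347, 'k1': -0.06543408271599441, 'rvec': array([-2.27063536, -1.78650393, -0.27134983]), 'tvec': array([-0.67375863, -0.03820054,  0.38113935])} (array([0.08347874, 0.67377353, 0.37381507]), array([ 0.28692981, -0.08957434, -0.95391775]))
```

View pics/scene0.png

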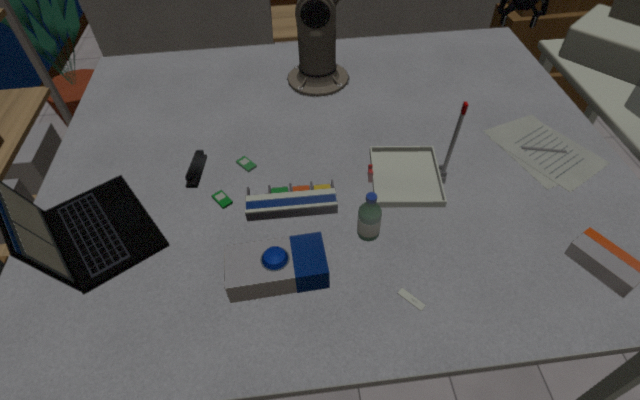

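View pics/side0.png

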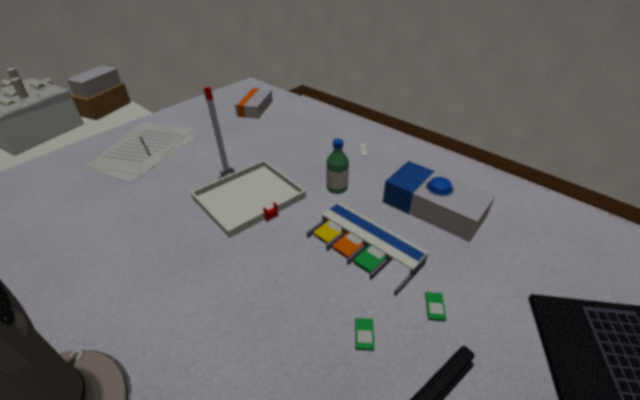

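```bash
python3 - <<'E'
import cv2,numpy as np
a=cv2.imread('pics/side0.png')[180:360,290:460]; b=cv2.imread('pics/scene0.png')[140:225,185:345]
cv2.imwrite('pics/c1.png',cv2.resize(a,None,fx=3.3,fy=3.3,interpolation=2))
a=cv2.imread('pics/scene0.png')[95:220,210:480]
cv2.imwrite('pics/c2.png',cv2.resize(a,None,fx=2.9,fy=2.9,interpolation=2))
E
```

```text
(no output)
```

View pics/c1.png

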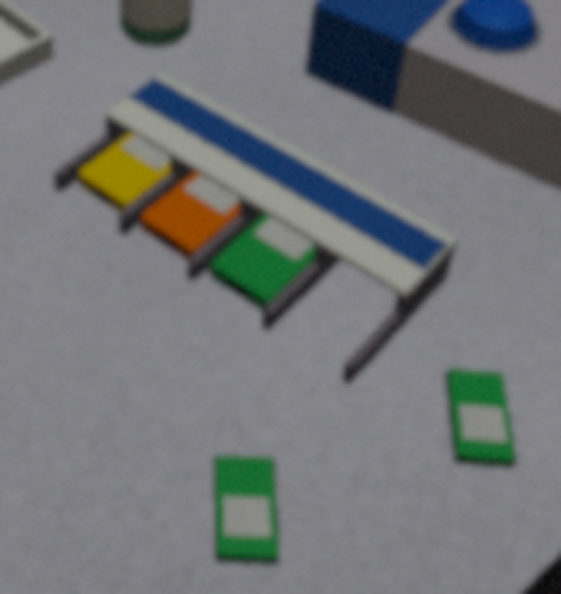

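View pics/c2.png

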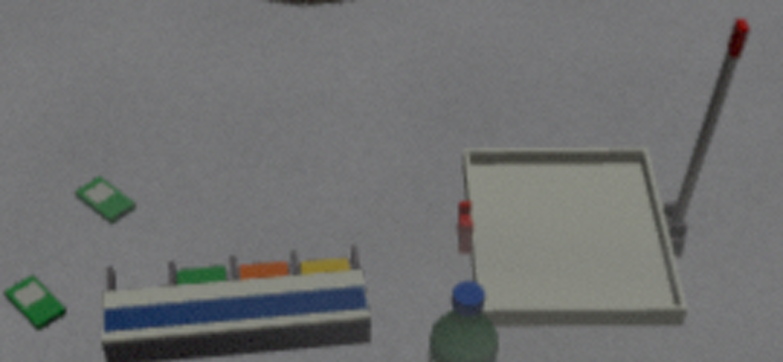

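```bash
python3 - <<'E'
from h import *
from scipy.optimize import least_squares
S=r.calibration('side'); C=r.calibration('scene')
s=lambda u,v:(290+u/3.3,180+v/3.3); c=lambda u,v:(210+u/2.9,95+v/2.9)
def T(p,L): a=p[2]; return np.array([p[0]+np.cos(a)*L[0]-np.sin(a)*L[1],p[1]+np.sin(a)*L[0]+np.cos(a)*L[1],L[2]])
def fit(obs,p0):
    f=lambda p:np.concatenate([proj(k,T(p,L))-uv for k,L,uv in obs])
    q=least_squares(f,p0,loss='soft_l1'); print(q.x.round(4)); print(q.fun.reshape(-1,2).round(1).tolist())
W=[125-1,62,0,-62,-124]; W[0]=124
uv=[(62,187),(127,230),(195,273),(270,325),(350,380)]
obs=[(S,(0,y,0),s(*p)) for y,p in zip(W,uv)]
obs+=[(S,(.054,.127,.04),s(107,110)),(S,(.054,-.127,.04),s(405,293))]
for o in range(len(obs)):
    if o<5: obs[o]=(S,(0,W[o]/1000,0),obs[o][2])
p=[px(S,*q[2],q[1][2]) for q in obs]; print(np.round(p,3))
fit(obs,[.6,0,0])
print('tray')
obs=[(C,(-.1175,-.1,.024),c(464,150)),(C,(-.1175,.1,.024),c(647,150)),(C,(.1175,.1,.024),c(684,308)),(C,(.1175,-.1,.024),c(468,312)),
 (S,(-.1175,.1,.024),(193,194)),(S,(.1175,.1,.024),(265,163)),(S,(.1175,-.1,.024),(305,190)),(S,(-.1175,-.1,.024),(231,221))]
print(np.round([px(q[0],*q[2],.024) for q in obs],3))
fit(obs,[.6,.3,0])
print('front/green cases z=.016')
for q in [(78,172),(122,208),(142,214),(192,252),(213,262),(268,303)]: print(px(S,*s(*q),.016).round(3))
print('lookalike');
for Q in [[(215,458),(273,458),(278,556),(218,556)],[(447,372),(502,372),(514,460),(457,460)]]:
    P=np.array([px(S,*s(*q),.014) for q in Q]); print(P.mean(0).round(3),[np.linalg.norm(P[i]-P[i-1]).round(3) for i in range(4)])
# keeper tip
o1,d1=ray(C,*c(739,38)); o2,d2=ray(S,209,93)
A=np.linalg.lstsq(np.c_[d1,-d2],o2-o1,rcond=None)[0]; print('tip',o1+d1*A[0],o2+d2*A[1])
print('stapler/sanit',px(C,196,168,.02),px(C,369,232,0))
E
```

```text
[[ 0.571 -0.02   0.   ]
 [ 0.57  -0.083  0.   ]
 [ 0.571 -0.143  0.   ]
 [ 0.569 -0.207  0.   ]
 [ 0.566 -0.269  0.   ]
 [ 0.622 -0.019  0.04 ]
 [ 0.616 -0.271  0.04 ]]
[ 0.5683 -0.1445 -0.0179]
[[-0.1, 0.2], [-0.5, 0.1], [-0.2, 1.0], [-0.5, 0.3], [-0.3, -0.1], [0.7, -0.7], [1.7, -1.0]]
tray
[[0.447 0.121 0.024]
 [0.473 0.318 0.024]
 [0.7   0.287 0.024]
 [0.678 0.08  0.024]
 [0.467 0.301 0.024]
 [0.69  0.269 0.024]
 [0.674 0.091 0.024]
 [0.469 0.14  0.024]]
[ 0.5757  0.2011 -0.13  ]
[[-1.1, -0.0], [-0.8, -0.2], [-0.2, 1.4], [2.4, 0.0], [-1.2, -3.1], [0.3, -4.0], [2.4, -0.2], [-1.8, 9.1]]
front/green cases z=.016
[ 0.578 -0.03   0.016]
[ 0.572 -0.077  0.016]
[ 0.577 -0.091  0.016]
[ 0.573 -0.138  0.016]
[ 0.575 -0.154  0.016]
[ 0.571 -0.202  0.016]
lookalike
[ 0.448 -0.277  0.014] [np.float64(0.06), np.float64(0.033), np.float64(0.06), np.float64(0.032)]
[ 0.586 -0.345  0.014] [np.float64(0.061), np.float64(0.034), np.float64(0.061), np.float64(0.033)]
tip [0.58924581 0.3260297  0.25625648] [0.58995723 0.32483751 0.25453435]
stapler/sanit [ 0.46742787 -0.42272597  0.02      ] [0.76079372 0.05920265 0.        ]
```

```bash
cat >> h.py <<'E'
def Rt(): return cv2.Rodrigues(np.array(r.get_obs()['orientation']))[0]
def yaw():
    R=Rt(); return np.arctan2(R[1,0],R[0,0])   # heading of tool x; roll + about tool z (down) lowers it
def go(x,y,z,h):
    "target of TCP in world, heading of tool x -> [dx,dy,dz,roll]"
    o=r.get_obs(); R=Rt(); d=R.T@(np.array([x,y,z])-o['tcp_pos'])
    print('go',d.round(4),'roll',round(-((h-yaw()+np.pi)%(2*np.pi)-np.pi),3))
E
python3 - <<'E'
from h import *
print(Rt().round(3),yaw())
R=Rt();o=r.get_obs();cal=r.calibration('wrist');p,_=ray(cal,320,200);print(R.T@(p-o['tcp_pos']))
h=-0.018
import math
# green press point: sorter frame x .02,y -.031
def sf(x,y): return .5683+math.cos(h)*x-math.sin(h)*y,-.1445+math.sin(h)*x+math.cos(h)*y
for y in(.093,.031,-.031): print(sf(.022,y))
for hh in(h,h+math.pi): go(*sf(.022,-.031),.25,hh)
E
```

```text
[[-0.972  0.236 -0.   ]
 [ 0.236  0.972 -0.001]
 [-0.    -0.001 -1.   ]] 2.903817386544432
[ 0.07758397 -0.00027011  0.0301156 ]
(0.5919703457016914, -0.051911044209568796)
(0.5908544059647151, -0.11390100048075386)
(0.5897384662277388, -0.17589095675193894)
go [-0.6145 -0.7066  0.155 ] roll 2.922
go [-0.6145 -0.7066  0.155 ] roll -0.22
```

```bash
python3 - <<'E'
from h import *
go(.55,.17,.44,np.pi-.018)
E
```

```text
go [-0.4945 -0.3801 -0.0355] roll -0.22
```

>>> {"fn": "carry_out", "kwargs": {"moves": [[-0.035,-0.03,-0.03,0,0.04],[-0.07,-0.055,-0.035,0,0.04],[-0.105,-0.08,-0.035,-0.05,0.02],[-0.14,-0.107,-0.035,-0.1,0.0],[-0.175,-0.135,-0.035,-0.15,0],[-0.21,-0.162,-0.035,-0.2,0],[-0.245,-0.19,-0.035,-0.22,0],[-0.245,-0.19,-0.035,-0.22,0]]}}

```text
clock: 0.95
tcp_pos: [0.3571, 0.4078, 0.4397]
orientation: [0.044, 3.139, -0.004]
contact_force: [0.3, -0.0, 0.7]
grip_width: -0.0005
gripper_force: 0.0
```

```bash
python3 - <<'E'
from h import *
o=r.get_obs();print(o['clock'],o['tcp_pos'],yaw(),o['joints'])
go(.55,.17,.44,np.pi-.018)
E
```

```text
0.95 [0.35705562 0.40781685 0.43974179] 3.1137602988949133 [-1.04791863  0.22380384  0.09481099  1.83876475 -0.02036511  1.08121189
  0.59710283]
go [-0.1995 -0.2324  0.0007] roll -0.01
```

>>> {"fn": "carry_out", "kwargs": {"moves": [[-0.035,-0.035,0,-0.01,0],[-0.07,-0.075,0,-0.01,0],[-0.1,-0.115,0,-0.01,0],[-0.135,-0.155,0,-0.01,0],[-0.17,-0.195,0,-0.01,0],[-0.2,-0.232,0,-0.01,0],[-0.2,-0.232,0,-0.01,0],[-0.2,-0.232,0,-0.01,0]]}}

```text
clock: 1.75
tcp_pos: [0.549, 0.1765, 0.4394]
orientation: [-0.019, -3.141, 0.001]
contact_force: [-1.5, 0.2, -0.1]
grip_width: 0.0001
gripper_force: 0.0
```

```bash
python3 - <<'E'
from h import *
import json
o=r.get_obs();cal=r.calibration('wrist');grab('wrist','w1.png')
json.dump({k:np.array(v).tolist() for k,v in cal.items()},open('w1.json','w'))
print(o['clock'],o['tcp_pos'],yaw())
E
```

```text
1.75 [0.54897096 0.17651931 0.43940832] 3.1330581304137706
```

View pics/w1.png

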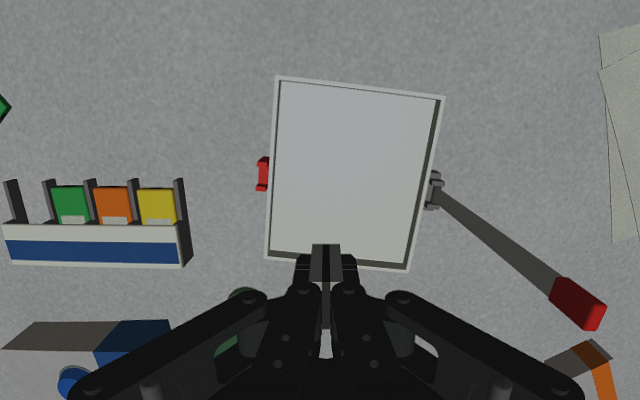

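```bash
python3 - <<'E'
from h import *
import json
from scipy.optimize import least_squares
W=json.load(open('w1.json'));W={k:np.array(v) for k,v in W.items()}
S=r.calibration('side')
def T(p,L): a=p[2]; return np.array([p[0]+np.cos(a)*L[0]-np.sin(a)*L[1],p[1]+np.sin(a)*L[0]+np.cos(a)*L[1],L[2]])
def fit(obs,p0):
    f=lambda p:np.concatenate([proj(W,T(p,L))-uv for L,uv in obs])
    q=least_squares(f,p0,loss='soft_l1'); print(q.x.round(4)); print(q.fun.reshape(-1,2).round(1).tolist()); return q.x
t=fit([((-.1175,-.1,.024),(276,76)),((-.1175,.1,.024),(445,97)),((.1175,.1,.024),(408,272)),((.1175,-.1,.024),(264,259))],[.57,.2,0])
s=fit([((0,y,.018),(u,v)) for y,u,v in zip((.124,.062,0,-.062,-.124),(180,133,88,46,10),(178,178,178,180,180))]+[((.054,.127,.04),(178,226)),((.054,-.127,.04),(6,222))],[.57,-.14,0])
for u,v in[(52,187),(86,187),(95,187),(131,187),(138,188),(175,189)]: print(px(W,u,v,.016).round(4))
tip=T(t,(0,.115,0)); print('hinge',T(t,(0,.11,.031)))
o1,d1=ray(W,584,304); o2,d2=ray(S,209,93)
A=np.linalg.lstsq(np.c_[d1,-d2],o2-o1,rcond=None)[0]; P=o1+d1*A[0];print('tip',P,o2+d2*A[1])
h=T(t,(0,.11,.031)); print(np.linalg.norm(P-h),P-h)
E
```

```text
[ 0.5713  0.2041 -0.1241]
[[-0.9, -0.3], [0.8, -0.3], [0.5, 1.6], [-0.3, 0.2]]
[ 0.5614 -0.1363 -0.0101]
[[-0.9, 0.2], [0.1, 0.5], [0.9, 0.9], [1.0, -0.6], [-2.1, -0.1], [1.7, -2.2], [-3.1, 0.4]]
[ 0.572  -0.1955  0.016 ]
[ 0.5729 -0.1447  0.016 ]
[ 0.5731 -0.1316  0.016 ]
[ 0.5739 -0.0807  0.016 ]
[ 0.5754 -0.0712  0.016 ]
[ 0.5775 -0.0209  0.016 ]
hinge [0.58493813 0.31324088 0.031     ]
tip [0.59357543 0.3402085  0.24700069] [0.59776545 0.33841702 0.24835923]
0.21784892055380733 [0.0086373  0.02696762 0.21600069]
```

```bash
python3 - <<'E'
from h import *
go(.55,-.14,.32,np.pi-.015)
E
```

```text
go [-0.0048 -0.3185  0.1192] roll 0.006
```

>>> {"fn": "carry_out", "kwargs": {"moves": [[0,-0.045,0.02,0,0],[0,-0.09,0.04,0,0],[0,-0.135,0.06,0,0],[0,-0.18,0.08,0,0],[0,-0.225,0.1,0,0],[0,-0.27,0.12,0,0],[-0.005,-0.31,0.12,0.006,0],[-0.005,-0.318,0.12,0.006,0]]}}

```text
clock: 2.6
tcp_pos: [0.5503, -0.1427, 0.3193]
orientation: [-0.027, -3.141, 0.002]
contact_force: [-0.1, -1.0, 0.8]
grip_width: 0.0002
gripper_force: 0.0
```

>>> {"fn": "carry_out", "kwargs": {"moves": [[0,0,0,0,0],[0,0,0,0,0],[0,0,0,0,0],[0,0,0,0,0],[0,0,0,0,0],[0,0,0,0,0],[0,0,0,0,0],[0,0,0,0,0]]}}

```text
clock: 3.4
tcp_pos: [0.5507, -0.1399, 0.3197]
orientation: [0.022, 3.142, 0.0]
contact_force: [0.1, 0.2, 0.2]
grip_width: -0.0001
gripper_force: 0.0
```

```bash
python3 - <<'E'
from h import *
import json
o=r.get_obs();cal=r.calibration('wrist');grab('wrist','w2.png')
json.dump({k:np.array(v).tolist() for k,v in cal.items()},open('w2.json','w'))
print(o['clock'],o['tcp_pos'],yaw(),o['contact_force'])
E
```

```text
3.4 [ 0.55067899 -0.13990818  0.31969676] 3.1277083526410694 [0.05186142 0.24836319 0.2059687 ]
```

View pics/w2.png

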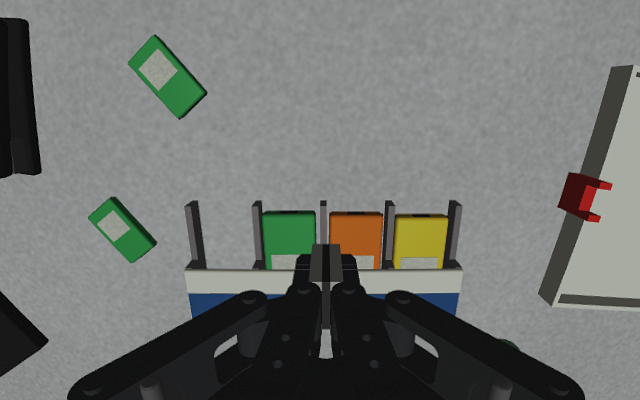

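```bash
python3 - <<'E'
from h import *
import json
from scipy.optimize import least_squares
W=json.load(open('w2.json'));W={k:np.array(v) for k,v in W.items()}
def T(p,L): a=p[2]; return np.array([p[0]+np.cos(a)*L[0]-np.sin(a)*L[1],p[1]+np.sin(a)*L[0]+np.cos(a)*L[1],L[2]])
obs=[((0,y,.018),(u,v)) for y,u,v in zip((.124,.062,0,-.062,-.124),(455,390,323,257,192),(202,201,201,202,203))]+[((.054,.127,.04),(462,268)),((.054,-.127,.04),(185,268))]
f=lambda p:np.concatenate([proj(W,T(p,L))-uv for L,uv in obs])
q=least_squares(f,[.57,-.14,0]); print(q.x.round(4),q.fun.round(1)); p=q.x
for u,v in[(264,212),(316,211),(329,212),(383,211),(395,215),(448,214)]: print(px(W,u,v,.016).round(4))
go(*T(p,(.025,-.031,.22))[:3],np.pi+p[2])
for y in(-.031,.031,.093): print(T(p,(.025,y,0)),T(p,(-.062,y,0)))
E
```

```text
[ 0.5608 -0.1423 -0.0109] [ 4.7  0.2  2.1  1.4  0.3  1.6 -2.4  0.8 -4.8 -0.1  2.9 -1.1 -2.7 -0.4]
[ 0.5698 -0.1968  0.016 ]
[ 0.5694 -0.1491  0.016 ]
[ 0.5706 -0.1372  0.016 ]
[ 0.5703 -0.0878  0.016 ]
[ 0.5744 -0.0765  0.016 ]
[ 0.5741 -0.0271  0.016 ]
go [-0.0352 -0.0331  0.0997] roll -0.003
[ 0.58545597 -0.17355884  0.        ] [ 0.49846111 -0.17261304  0.        ]
[ 0.58612998 -0.1115625   0.        ] [ 0.49913513 -0.1106167   0.        ]
[ 0.586804   -0.04956616  0.        ] [ 0.49980914 -0.04862037  0.        ]
```

>>> {"fn": "carry_out", "kwargs": {"moves": [[-0.02,-0.02,0.04,0,0],[-0.032,-0.033,0.08,0,0],[-0.032,-0.033,0.12,0,0],[-0.032,-0.033,0.125,0,0],[-0.032,-0.033,0.128,0,0],[-0.032,-0.033,0.13,0,0],[-0.032,-0.033,0.132,0,0],[-0.032,-0.033,0.132,0,0]]}}

```text
clock: 4.25
tcp_pos: [0.5831, -0.1733, 0.1896]
orientation: [0.021, 3.138, -0.001]
contact_force: [-0.3, -0.3, 4.8]
grip_width: 0.0004
gripper_force: 2.1
```

>>> {"fn": "carry_out", "kwargs": {"moves": [[0,0,0.003,0,0],[0.005,0,0.003,0,0],[0.02,0,0.003,0,0],[0.04,0,0.003,0,0],[0.06,0,0.003,0,0],[0.08,0,0.003,0,0],[0.1,0,0.003,0,0],[0.115,0,0.003,0,0]]}}

```text
clock: 5.05
tcp_pos: [0.472, -0.173, 0.1894]
orientation: [0.022, 3.125, -0.006]
contact_force: [7.5, 0.6, 22.5]
grip_width: -0.0001
gripper_force: 11.1
```

>>> {"fn": "carry_out", "kwargs": {"moves": [[0,0,0,0,0],[0,0,-0.03,0,0],[0,0,-0.07,0,0],[0,0,-0.11,0,0.03],[0,0,-0.11,0,0.06],[0,0,-0.11,0,0.085],[0,0,-0.11,0,0.085],[0,0,-0.11,0,0.085]]}}

```text
clock: 5.85
tcp_pos: [0.4667, -0.1715, 0.2937]
orientation: [-0.021, -3.139, -0.001]
contact_force: [1.2, 0.3, 0.4]
grip_width: 0.0723
gripper_force: 0.0
```

```bash
python3 - <<'E'
from h import *
import json
o=r.get_obs();cal=r.calibration('wrist');grab('wrist','w3.png')
json.dump({k:np.array(v).tolist() for k,v in cal.items()},open('w3.json','w'))
print(o['clock'],o['tcp_pos'],yaw(),o['contact_force'])
E
```

```text
5.85 [ 0.46674879 -0.1715159   0.29369806] 3.127762994787038 [1.20124452 0.2919449  0.3674875 ]
```

View pics/w3.png

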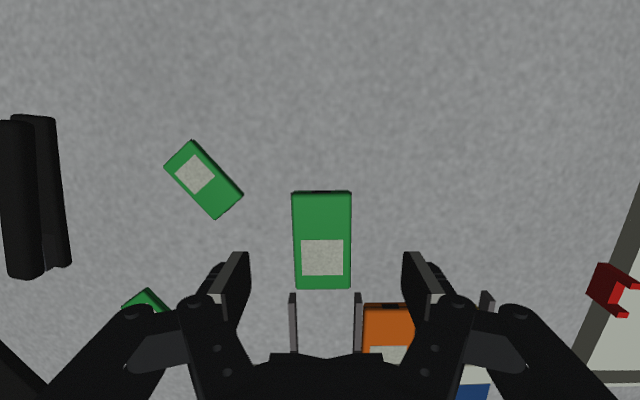

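```bash
cat >> h.py <<'E'
import json
def case(W,Q,z=.016):
    P=np.array([px(W,*q,z) for q in Q])[:,:2]; m=P.mean(0); d=(P[2]+P[3]-P[0]-P[1])
    print('case',m.round(4),'yaw',np.arctan2(d[1],d[0]).round(3),[np.linalg.norm(P[i]-P[i-1]).round(4) for i in range(4)]); return m,np.arctan2(d[1],d[0])
def load(n): return {k:np.array(v) for k,v in json.load(open(n)).items()}
E
python3 - <<'E'
from h import *
m,a=case(load('w3.json'),[(291,192),(351,191),(351,288),(294,289)])
go(m[0],m[1],.168,np.pi+a)
E
```

```text
case [ 0.5044 -0.1753] yaw -0.003 [np.float64(0.0908), np.float64(0.0487), np.float64(0.0906), np.float64(0.0514)]
go [-0.0379 -0.0033  0.1256] roll -0.01
```

>>> {"fn": "carry_out", "kwargs": {"moves": [[-0.02,-0.002,0.04,-0.01,0.085],[-0.038,-0.003,0.08,-0.01,0.085],[-0.038,-0.003,0.11,-0.01,0.085],[-0.038,-0.003,0.1235,-0.01,0.085],[-0.038,-0.003,0.1235,-0.01,0.085],[-0.038,-0.003,0.1235,-0.01,0.04],[-0.038,-0.003,0.1235,-0.01,0.04],[-0.038,-0.003,0.1235,-0.01,0.04]], "force": 35}}

```text
clock: 6.7
tcp_pos: [0.5057, -0.1755, 0.1728]
orientation: [0.006, 3.139, -0.001]
contact_force: [-0.1, 1.1, 2.6]
grip_width: 0.0491
gripper_force: 36.7
```

```bash
cat >> h.py <<'E'
TR=(.5713,.2041,-.1241)
def tray(x,y): c,s=np.cos(TR[2]),np.sin(TR[2]); return TR[0]+c*x-s*y, TR[1]+s*x+c*y
E
python3 - <<'E'
from h import *
for x,y in((.053,-.04),(-.053,-.04),(.053,.04),(-.053,.04)): print(x,y,tray(x,y)); go(*tray(x,y),.27,np.pi+TR[2])
E
```

```text
0.053 -0.04 (np.float64(0.6189411338451322), np.float64(0.15784719072369552))
go [-0.1122  0.3338 -0.0971] roll 0.12
-0.053 -0.04 (np.float64(0.513756329745907), np.float64(0.17096805146556854))
go [-0.0069  0.3465 -0.0974] roll 0.12
0.053 0.04 (np.float64(0.628843670254093), np.float64(0.23723194853443147))
go [-0.1218  0.4132 -0.0971] roll 0.12
-0.053 0.04 (np.float64(0.5236588661548679), np.float64(0.2503528092763045))
go [-0.0165  0.4259 -0.0974] roll 0.12
```

>>> {"fn": "carry_out", "kwargs": {"moves": [[0,0,-0.045,0,0.04],[0,0.02,-0.085,0,0.04],[-0.02,0.06,-0.1,0,0.04],[-0.035,0.105,-0.1,0.03,0.04],[-0.05,0.15,-0.1,0.06,0.04],[-0.065,0.195,-0.1,0.09,0.04],[-0.08,0.24,-0.1,0.12,0.04],[-0.095,0.285,-0.1,0.12,0.04]]}}

```text
clock: 7.5
tcp_pos: [0.6015, 0.1114, 0.2723]
orientation: [0.195, 3.134, 0.001]
contact_force: [1.3, 0.3, -1.5]
grip_width: 0.049
gripper_force: 37.3
```

```bash
python3 - <<'E'
from h import *
go(*tray(.053,-.04),.178,np.pi+TR[2]); o=r.get_obs(); print(o['tcp_pos'],o['grip_width'])
E
```

```text
go [-0.0114  0.0482  0.0943] roll -0.0
[0.60149068 0.11141736 0.27228546] 0.04900948206839438
```

>>> {"fn": "carry_out", "kwargs": {"moves": [[-0.006,0.03,0,0,0.04],[-0.0115,0.048,0,0,0.04],[-0.0115,0.048,0.04,0,0.04],[-0.0115,0.048,0.075,0,0.04],[-0.0115,0.048,0.09,0,0.04],[-0.0115,0.048,0.0935,0,0.04],[-0.0115,0.048,0.0935,0,0.04],[-0.0115,0.048,0.0935,0,0.04]]}}

```text
clock: 8.3
tcp_pos: [0.6192, 0.1548, 0.1788]
orientation: [0.196, 3.134, 0.0]
contact_force: [-0.1, -0.3, -0.2]
grip_width: 0.0494
gripper_force: 38.2
```

>>> {"fn": "carry_out", "kwargs": {"moves": [[0,0,0,0,0.065],[0,0,0,0,0.065],[0,0,0,0,0.065],[0,0,-0.03,0,0.065],[0,0,-0.07,0,0.065],[0,0,-0.11,0,0.04],[0,-0.04,-0.12,-0.06,0.0],[0,-0.08,-0.12,-0.12,0]]}}

```text
clock: 9.1
tcp_pos: [0.6096, 0.0769, 0.3006]
orientation: [-0.003, 3.136, 0.003]
contact_force: [0.3, -1.1, -0.3]
grip_width: 0.0219
gripper_force: 0.0
```

```bash
python3 - <<'E'
from h import *
o=r.get_obs(); print(o['tcp_pos'],o['grip_width'],o['contact_force'])
go(.585,-.1115,.21,np.pi-.01);
E
```

```text
[0.60958531 0.07689852 0.30057723] 0.021853186985949343 [ 0.28276336 -1.13380701 -0.2573571 ]
go [ 0.0255 -0.1885  0.0901] roll 0.012
```

>>> {"fn": "carry_out", "kwargs": {"moves": [[0.005,-0.045,0,0,0],[0.01,-0.09,0,0,0],[0.02,-0.135,0.03,0.012,0],[0.025,-0.175,0.06,0.012,0],[0.025,-0.187,0.09,0.012,0],[0.025,-0.187,0.09,0.012,0],[0.025,-0.187,0.09,0.012,0],[0.025,-0.187,0.09,0.012,0]]}}

```text
clock: 9.9
tcp_pos: [0.5842, -0.1091, 0.2091]
orientation: [0.021, 3.139, 0.001]
contact_force: [0.6, 0.1, -0.2]
grip_width: -0.0004
gripper_force: 0.0
```

```bash
python3 - <<'E'
from h import *
grab('scene','s2.png'); grab('side','d2.png')
a=cv2.imread('pics/scene0.png')[95:220,210:480]
b=cv2.imread('pics/s2.png')[120:230,230:480]; c=cv2.imread('pics/d2.png')[140:300,180:430]
z=lambda i:cv2.resize(i,(600,int(600*i.shape[0]/i.shape[1])),interpolation=2)
cv2.imwrite('pics/v2.png',np.vstack([z(b)[:260],z(c)[:340]]))
go(.585,-.1115,.189,np.pi-.01);print(r.get_obs()['tcp_pos'])
E
```

```text
go [-0.0009 -0.0024  0.0202] roll -0.003
[ 0.58411544 -0.10906946  0.20922844]
```

View pics/v2.png

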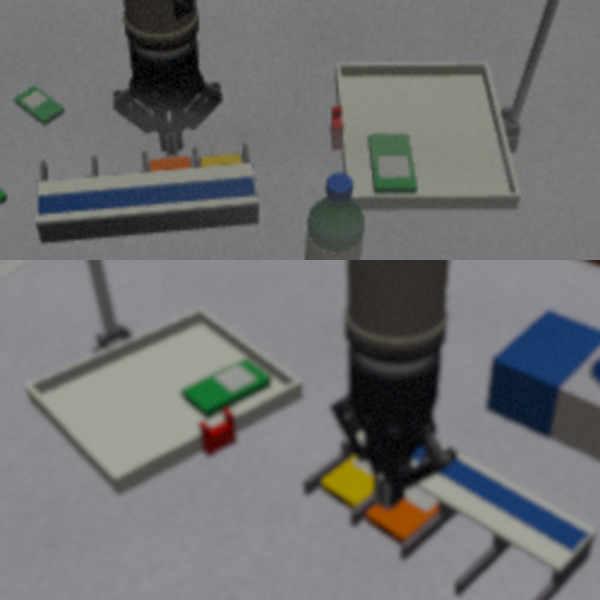

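>>> {"fn": "carry_out", "kwargs": {"moves": [[0,-0.0025,0.015,0,0],[0,-0.0025,0.02,0,0],[0,-0.0025,0.0235,0,0],[0,-0.0025,0.0245,0,0],[0.005,-0.0025,0.0245,0,0],[0.02,-0.0025,0.0245,0,0],[0.04,-0.0025,0.0245,0,0],[0.06,-0.0025,0.0245,0,0]]}}

```text
clock: 10.8
tcp_pos: [0.5311, -0.1132, 0.1893]
orientation: [0.024, 3.116, -0.005]
contact_force: [11.2, 0.1, 35.2]
grip_width: 0.0004
gripper_force: 17.1
```

>>> {"fn": "carry_out", "kwargs": {"moves": [[0.02,0,0,0,0],[0.04,0,0,0,0],[0.055,0,0,0,0],[0.055,0,0,0,0],[0.055,0,-0.04,0,0],[0.055,0,-0.085,0,0.04],[0.055,0,-0.11,0,0.085],[0.055,0,-0.11,0,0.085]]}}

```text
clock: 11.6
tcp_pos: [0.4692, -0.1115, 0.2961]
orientation: [0.024, 3.135, 0.0]
contact_force: [0.6, -0.3, 0.1]
grip_width: 0.0433
gripper_force: 0.0
```

```bash
cat > look.py <<'E'
from h import *
import sys
n=sys.argv[1];o=r.get_obs();cal=r.calibration('wrist');grab('wrist',n+'.png')
json.dump({k:np.array(v).tolist() for k,v in cal.items()},open(n+'.json','w'))
print(o['clock'],o['tcp_pos'],yaw(),o['contact_force'])
E
python3 look.py w4
```

```text
11.6 [ 0.46923243 -0.11154185  0.29609326] 3.1264035750087515 [ 0.58140703 -0.2618047   0.14222966]
```

View pics/w4.png

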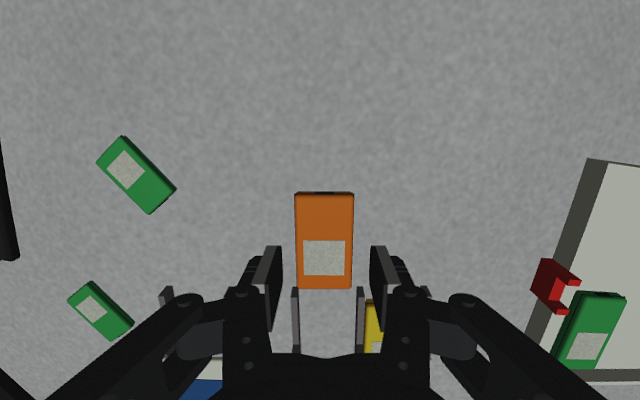

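```bash
python3 - <<'E'
from h import *
m,a=case(load('w4.json'),[(294,193),(354,192),(353,288),(296,289)])
go(m[0],m[1],.172,np.pi+a)
E
```

```text
case [ 0.5112 -0.1135] yaw -0.012 [np.float64(0.0914), np.float64(0.0492), np.float64(0.0912), np.float64(0.052)]
go [-0.0422 -0.0017  0.1224] roll -0.003
```

>>> {"fn": "carry_out", "kwargs": {"moves": [[-0.02,-0.001,0.04,0,0.085],[-0.042,-0.002,0.08,0,0.085],[-0.042,-0.002,0.11,0,0.085],[-0.042,-0.002,0.1245,0,0.085],[-0.042,-0.002,0.1245,0,0.085],[-0.042,-0.002,0.1245,0,0.04],[-0.042,-0.002,0.1245,0,0.04],[-0.042,-0.002,0.1245,0,0.04]], "force": 35}}

```text
clock: 12.45
tcp_pos: [0.5107, -0.1144, 0.1707]
orientation: [0.025, 3.138, -0.0]
contact_force: [-0.2, -0.1, 1.2]
grip_width: 0.0495
gripper_force: 36.5
```

```bash
python3 - <<'E'
from h import *
o=r.get_obs(); print(o['tcp_pos'],o['grip_width'],o['gripper_force'])
go(*tray(-.053,-.04),.275,np.pi+TR[2])
E
```

```text
[ 0.51071765 -0.11437363  0.17071863] 0.04945871992517197 36.453963774947624
go [ 0.0012  0.2854 -0.1043] roll 0.108
```

Place z: 0.1707 + 0.005 ≈ 0.177, so I descend 0.098 from 0.275.

>>> {"fn": "carry_out", "kwargs": {"moves": [[0,0,-0.045,0,0.04],[0,0.02,-0.085,0,0.04],[0,0.06,-0.104,0,0.04],[0,0.105,-0.104,0.03,0.04],[0,0.15,-0.104,0.06,0.04],[0,0.195,-0.104,0.09,0.04],[0.001,0.24,-0.104,0.108,0.04],[0.001,0.285,-0.104,0.108,0.04]]}}

```text
clock: 13.25
tcp_pos: [0.5131, 0.1728, 0.2741]
orientation: [0.195, 3.134, 0.002]
contact_force: [0.5, 0.5, -0.5]
grip_width: 0.0491
gripper_force: 37.1
```

>>> {"fn": "carry_out", "kwargs": {"moves": [[0,0,0,0,0.04],[0,0,0.03,0,0.04],[0,0,0.06,0,0.04],[0,0,0.08,0,0.04],[0,0,0.095,0,0.04],[0,0,0.0975,0,0.04],[0,0,0.0975,0,0.04],[0,0,0.0975,0,0.04]]}}

```text
clock: 14.05
tcp_pos: [0.5139, 0.1707, 0.176]
orientation: [0.195, 3.134, 0.001]
contact_force: [0.0, 0.7, 0.2]
grip_width: 0.0495
gripper_force: 37.1
```

```bash
python3 - <<'E'
from h import *
o=r.get_obs(); print(o['tcp_pos'],o['grip_width'],o['contact_force'])
go(*tray(-.053,-.04),.177,np.pi+TR[2])
E
```

```text
[0.51390181 0.17074233 0.17604045] 0.049548581411507774 [0.0099807  0.6883278  0.22593334]
go [ 0.0002  0.0002 -0.001 ] roll -0.0
```

>>> {"fn": "carry_out", "kwargs": {"moves": [[0,0,0,0,0.065],[0,0,0,0,0.065],[0,0,0,0,0.065],[0,0,-0.03,0,0.065],[0,0,-0.07,0,0.065],[0,0,-0.1,0,0.04],[-0.02,-0.04,-0.1,-0.05,0.0],[-0.04,-0.085,-0.1,-0.11,0]]}}

```text
clock: 14.85
tcp_pos: [0.5433, 0.0834, 0.2766]
orientation: [0.008, 3.139, 0.003]
contact_force: [0.9, -0.7, -0.4]
grip_width: 0.0215
gripper_force: 0.0
```

>>> {"fn": "carry_out", "kwargs": {"moves": [[-0.02,-0.042,0,0,0],[-0.04,-0.085,0,0,0],[-0.05,-0.124,0.03,0,0],[-0.05,-0.124,0.065,0,0],[-0.05,-0.124,0.065,0,0],[-0.05,-0.124,0.065,0,0],[-0.05,-0.124,0.065,0,0],[-0.05,-0.124,0.065,0,0]]}}

```text
clock: 15.65
tcp_pos: [0.5917, -0.0419, 0.2119]
orientation: [0.019, 3.139, 0.001]
contact_force: [0.6, 0.0, 0.5]
grip_width: -0.0
gripper_force: 0.0
```

```bash
python3 - <<'E'
from h import *
grab('scene','s3.png'); grab('side','d3.png')
b=cv2.imread('pics/s3.png')[120:230,230:480]; c=cv2.imread('pics/d3.png')[140:300,180:430]
z=lambda i:cv2.resize(i,(600,int(600*i.shape[0]/i.shape[1])),interpolation=2)
cv2.imwrite('pics/v3.png',np.vstack([z(b)[:260],z(c)[:340]]))
go(.588,-.0505,.189,np.pi-.01);print(r.get_obs()['tcp_pos'])
E
```

```text
go [ 0.0034 -0.0083  0.0225] roll -0.002
[ 0.59141708 -0.04221123  0.21152188]
```

View pics/v3.png

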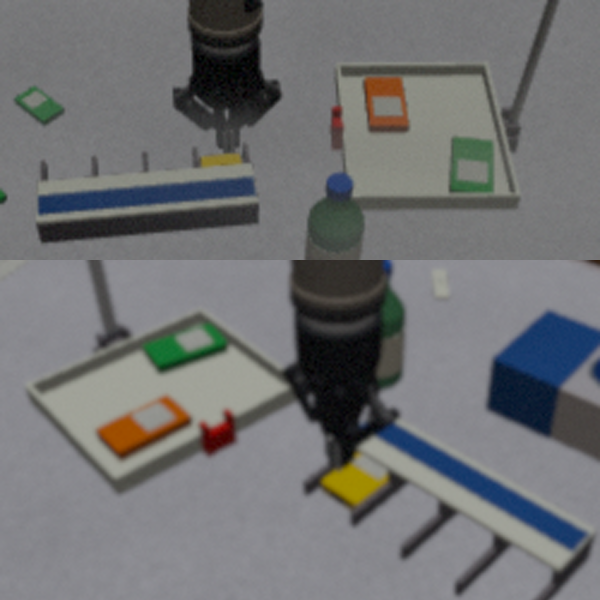

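>>> {"fn": "carry_out", "kwargs": {"moves": [[0.0035,-0.008,0.0,0,0],[0.0035,-0.008,0.018,0,0],[0.0035,-0.008,0.0245,0,0],[0.0035,-0.008,0.026,0,0],[0.0085,-0.008,0.026,0,0],[0.024,-0.008,0.026,0,0],[0.044,-0.008,0.026,0,0],[0.064,-0.008,0.026,0,0]]}}

```text
clock: 16.55
tcp_pos: [0.5329, -0.0511, 0.1894]
orientation: [0.023, 3.122, -0.001]
contact_force: [8.8, -0.1, 26.1]
grip_width: 0.0001
gripper_force: 13.2
```

>>> {"fn": "carry_out", "kwargs": {"moves": [[0.02,0,0,0,0],[0.04,0,0,0,0],[0.055,0,0,0,0],[0.055,0,0,0,0],[0.055,0,-0.04,0,0],[0.055,0,-0.085,0,0.04],[0.055,0,-0.11,0,0.085],[0.055,0,-0.11,0,0.085]]}}

```text
clock: 17.35
tcp_pos: [0.4729, -0.05, 0.2976]
orientation: [0.022, 3.135, 0.002]
contact_force: [-0.3, -0.4, 0.2]
grip_width: 0.0433
gripper_force: 0.0
```

```bash
python3 look.py w5
```

```text
17.35 [ 0.47290909 -0.04998073  0.29760714] 3.127816658846236 [-0.33683193 -0.40592896  0.19215737]
```

View pics/w5.png

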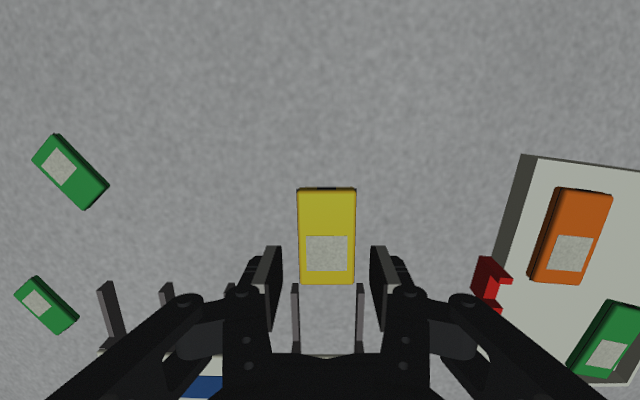

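```bash
python3 - <<'E'
from h import *
m,a=case(load('w5.json'),[(297,188),(357,187),(355,284),(299,284)])
go(m[0],m[1],.1705,np.pi+a)
C=r.calibration('scene')
# green in s3 : crop offset (230,120), scale 2.4
m,a=case(C,[(230+u/2.4,120+v/2.4) for u,v in((455,137),(493,139),(494,190),(451,188))],.021)
d=m-TR[:2];c,s=np.cos(TR[2]),np.sin(TR[2]);print('green in tray',c*d[0]+s*d[1],-s*d[0]+c*d[1],a-TR[2])
E
```

```text
case [ 0.5111 -0.0491] yaw -0.013 [np.float64(0.0909), np.float64(0.0492), np.float64(0.0918), np.float64(0.0511)]
go [-0.0384  0.0009  0.1255] roll -0.001
case [0.6412 0.251 ] yaw -0.299 [np.float64(0.0856), np.float64(0.0462), np.float64(0.0847), np.float64(0.05)]
green in tray 0.06357172411297794 0.05520456021515651 -0.17533837868715324
```

>>> {"fn": "carry_out", "kwargs": {"moves": [[-0.02,0,0.04,0,0.085],[-0.038,0.001,0.08,0,0.085],[-0.038,0.001,0.11,0,0.085],[-0.038,0.001,0.1265,0,0.085],[-0.038,0.001,0.1265,0,0.085],[-0.038,0.001,0.1265,0,0.04],[-0.038,0.001,0.1265,0,0.04],[-0.038,0.001,0.1265,0,0.04]], "force": 35}}

```text
clock: 18.2
tcp_pos: [0.5112, -0.0497, 0.1706]
orientation: [0.023, 3.137, 0.001]
contact_force: [-2.2, -1.1, 13.9]
grip_width: 0.0493
gripper_force: 41.4
```

```bash
python3 - <<'E'
from h import *
o=r.get_obs(); print(o['tcp_pos'],o['grip_width'],o['gripper_force'])
go(*tray(.053,-.04),.275,np.pi+TR[2])
E
```

```text
[ 0.51115385 -0.04970203  0.17062859] 0.049311046445881426 41.39198800257873
go [-0.1052  0.2092 -0.1038] roll 0.109
```

>>> {"fn": "carry_out", "kwargs": {"moves": [[0,0,-0.045,0,0.04],[0,0.01,-0.085,0,0.04],[-0.02,0.045,-0.107,0.03,0.04],[-0.04,0.085,-0.107,0.05,0.04],[-0.06,0.125,-0.107,0.08,0.04],[-0.08,0.165,-0.107,0.109,0.04],[-0.105,0.209,-0.107,0.109,0.04],[-0.105,0.209,-0.107,0.109,0.04]]}}

```text
clock: 19.0
tcp_pos: [0.6194, 0.1673, 0.2759]
orientation: [0.177, 3.133, 0.009]
contact_force: [0.5, 0.3, -0.2]
grip_width: 0.0491
gripper_force: 38.5
```

```bash
python3 - <<'E'
from h import *
o=r.get_obs(); print(o['tcp_pos'],o['grip_width'],o['gripper_force'])
go(*tray(.053,-.04),.177,np.pi+TR[2])
E
```

```text
[0.61939012 0.16727566 0.2758962 ] 0.049064643632830064 38.47167670726776
go [-0.0003 -0.01    0.0988] roll 0.011
```

>>> {"fn": "carry_out", "kwargs": {"moves": [[0,0,0,0,0.04],[0,0,0,0,0.04],[0,0,0,0,0.04],[0,0,0,0,0.04],[0,0,0,0,0.04],[0,0,0,0,0.04],[0,0,0,0,0.04],[0,0,0,0,0.04]]}}

```text
clock: 19.8
tcp_pos: [0.6177, 0.1586, 0.2747]
orientation: [-0.193, -3.136, -0.0]
contact_force: [0.2, 0.6, -0.9]
grip_width: 0.0491
gripper_force: 38.5
```

```bash
python3 - <<'E'
from h import *
go(*tray(.053,-.04),.177,np.pi+TR[2])
E
```

```text
go [-0.0013 -0.0006  0.0977] roll 0.001
```

>>> {"fn": "carry_out", "kwargs": {"moves": [[0,0,0.03,0,0.04],[0,0,0.06,0,0.04],[0,0,0.08,0,0.04],[0,0,0.093,0,0.04],[0,0,0.0975,0,0.04],[0,0,0.0975,0,0.04],[0,0,0.0975,0,0.04],[0,0,0.0975,0,0.065]]}}

```text
clock: 20.6
tcp_pos: [0.6183, 0.1587, 0.1783]
orientation: [0.193, 3.134, 0.001]
contact_force: [0.4, 0.0, 0.3]
grip_width: 0.062
gripper_force: 0.0
```

>>> {"fn": "carry_out", "kwargs": {"moves": [[0,0,0,0,0.065],[0,0,0,0,0.065],[0,0,-0.03,0,0.065],[0,0,-0.07,0,0.065],[0,0,-0.12,0,0.04],[0.01,0,-0.165,0,0.0],[0.03,0,-0.21,0,0],[0.05,0,-0.25,0,0]]}}

```text
clock: 21.4
tcp_pos: [0.5676, 0.1644, 0.4297]
orientation: [0.194, 3.134, 0.001]
contact_force: [0.6, 1.2, 0.3]
grip_width: 0.0065
gripper_force: 0.0
```

>>> {"fn": "carry_out", "kwargs": {"moves": [[0,0,0,0,0],[0,0,0,0,0],[0,0,0,0,0],[0,0,0,0,0],[0,0,0,0,0],[0,0,0,0,0],[0,0,0,0,0],[0,0,0,0,0]]}}

```text
clock: 22.2
tcp_pos: [0.5682, 0.1647, 0.427]
orientation: [-0.193, -3.135, 0.0]
contact_force: [0.2, -0.5, 0.0]
grip_width: 0.0
gripper_force: 0.0
```

```bash
python3 look.py w6
```

```text
22.2 [0.56819387 0.16467408 0.42696803] 3.018692083977555 [ 0.24680857 -0.52150007  0.04152941]
```

View pics/w6.png

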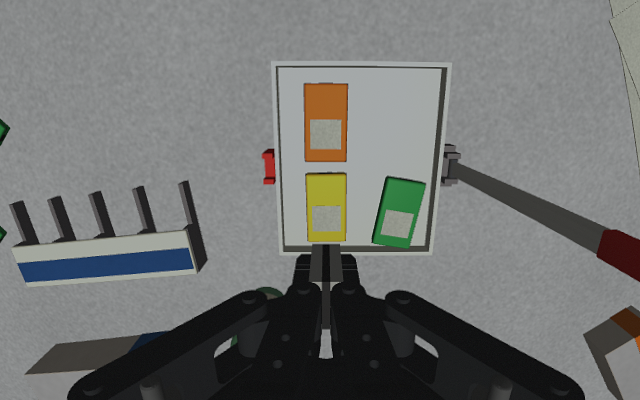

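```bash
python3 - <<'E'
from h import *
W=load('w6.json')
c,s=np.cos(TR[2]),np.sin(TR[2])
for Q in ([(387,177),(426,184),(410,248),(373,243)],[(304,84),(348,84),(347,161),(304,161)],[(306,173),(346,173),(346,241),(307,241)]):
    m,a=case(W,Q,.021); d=m-TR[:2]; print('  tray',(c*d[0]+s*d[1]).round(4),(-s*d[0]+c*d[1]).round(4))
P=np.array([px(W,*q,.024)[:2] for q in((272,62),(451,63),(431,254),(276,250))]);print(P.mean(0))
# keeper tip: wrist+scene+side rays
rays=[ray(W,626,250),ray(r.calibration('scene'),210+739/2.9,95+38/2.9),ray(r.calibration('side'),209,93)]
A=sum(np.eye(3)-np.outer(d,d)/(d@d) for o,d in rays);b=sum((np.eye(3)-np.outer(d,d)/(d@d))@o for o,d in rays)
t=np.linalg.solve(A,b);h=np.array([*tray(0,.11),.031]);print(t,h,t-h)
# plane: angle from scene/side bar direction
for k,n in((r.calibration('scene'),'scene'),(r.calibration('side'),'side')):
  for q in(1.6,1.7,1.8,1.9): 
    p=tray(0,.11-.225*np.cos(q)); print(n,q,proj(k,(p[0],p[1],.031+.225*np.sin(q))).round(1))
E
```

```text
case [0.6381 0.2489] yaw -0.27 [np.float64(0.0889), np.float64(0.0495), np.float64(0.0875), np.float64(0.0496)]
  tray 0.0607 0.0527
case [0.5162 0.1708] yaw -0.13 [np.float64(0.0876), np.float64(0.0494), np.float64(0.0876), np.float64(0.0514)]
  tray -0.0505 -0.0399
case [0.619  0.1587] yaw -0.115 [np.float64(0.0899), np.float64(0.0484), np.float64(0.0899), np.float64(0.0505)]
  tray 0.0529 -0.0391
[0.56851295 0.20292175]
[0.58711525 0.32612797 0.25375451] [0.58491599 0.31325404 0.031     ] [0.00219926 0.01287393 0.22275451]
scene 1.6 [462.  107.6]
scene 1.7 [470.5 108.1]
scene 1.8 [478.7 109.3]
scene 1.9 [486.5 111.2]
side 1.6 [208.6  93.5]
side 1.7 [204.5  91.6]
side 1.8 [200.9  90.5]
side 1.9 [197.6  90.4]
```

>>> {"fn": "carry_out", "kwargs": {"moves": [[0.002,0,-0.04,0,0],[0.002,0.02,-0.06,0,0],[0.002,0.06,-0.06,0,0],[0.002,0.1,-0.06,0,0],[0.002,0.14,-0.06,0,0],[0.002,0.18,-0.06,0,0],[0.002,0.205,-0.06,0,0],[0.002,0.205,-0.06,0,0]]}}

```text
clock: 23.05
tcp_pos: [0.5899, 0.3738, 0.4859]
orientation: [-0.182, -3.135, -0.002]
contact_force: [-1.4, 0.2, -0.6]
grip_width: -0.0002
gripper_force: 0.0
```

```bash
cat > k.py <<'E'
from h import *
o=r.get_obs();d=o['tcp_pos'][:2]-np.array(TR[:2]);c,s=np.cos(TR[2]),np.sin(TR[2])
Y=-s*d[0]+c*d[1];Z=o['tcp_pos'][2]-.173;print('tray x,y,tipz',(c*d[0]+s*d[1]).round(4),Y.round(4),Z.round(4),'yawerr',(yaw()-np.pi-TR[2]).round(3))
for q in np.radians([92,85,75,65,55,45,35,25,15,8,0,-1]):
    n=.004+.0145*np.sin(q) ; rho=.18
    y=.11-rho*np.cos(q)+n*np.sin(q); z=.031+rho*np.sin(q)+n*np.cos(q); print(round(np.degrees(q)),'dy %.3f dz %.3f'%(y-Y,-(z-Z)))
E
python3 k.py
```

```text
tray x,y,tipz -0.0025 0.1707 0.3129 yawerr 0.008
92 dy -0.036 dz 0.103
85 dy -0.058 dz 0.101
75 dy -0.090 dz 0.103
65 dy -0.121 dz 0.111
55 dy -0.151 dz 0.125
45 dy -0.178 dz 0.145
35 dy -0.201 dz 0.169
25 dy -0.220 dz 0.197
15 dy -0.233 dz 0.228
8 dy -0.238 dz 0.251
0 dy -0.241 dz 0.278
-1 dy -0.241 dz 0.281
```

>>> {"fn": "carry_out", "kwargs": {"moves": [[0,0,0.03,0,0],[0,0,0.07,0,0],[0,0,0.1,0,0],[0,0,0.1,0,0],[0,0,0.1,0,0],[0,0,0.1,0,0],[0,0,0.1,0,0],[0,0,0.1,0,0]]}}

```text
clock: 23.85
tcp_pos: [0.5916, 0.3684, 0.3888]
orientation: [0.193, 3.134, 0.003]
contact_force: [1.0, 0.1, 0.9]
grip_width: 0.0
gripper_force: 0.0
```

```bash
python3 k.py
```

```text
tray x,y,tipz -0.0002 0.1656 0.2158 yawerr 0.001
92 dy -0.031 dz 0.006
85 dy -0.053 dz 0.004
75 dy -0.085 dz 0.006
65 dy -0.116 dz 0.014
55 dy -0.146 dz 0.028
45 dy -0.173 dz 0.047
35 dy -0.196 dz 0.071
25 dy -0.214 dz 0.100
15 dy -0.227 dz 0.131
8 dy -0.233 dz 0.154
0 dy -0.236 dz 0.181
-1 dy -0.236 dz 0.184
```

>>> {"fn": "carry_out", "kwargs": {"moves": [[0,-0.02,0.006,0,0],[0,-0.035,0.005,0,0],[0,-0.055,0.005,0,0],[0,-0.085,0.006,0,0],[0,-0.116,0.014,0,0],[0,-0.146,0.028,0,0],[0,-0.173,0.047,0,0],[0,-0.173,0.047,0,0]]}}

```text
clock: 24.65
tcp_pos: [0.5692, 0.1912, 0.3389]
orientation: [-0.203, -3.132, 0.006]
contact_force: [0.1, -0.8, 0.5]
grip_width: 0.0002
gripper_force: 0.0
```

```bash
python3 k.py; python3 -c "
from h import *
grab('scene','s4.png');grab('side','d4.png')
a=cv2.imread('pics/s4.png')[90:230,330:500];b=cv2.imread('pics/d4.png')[70:250,170:370]
z=lambda i:cv2.resize(i,(400,int(400*i.shape[0]/i.shape[1])),interpolation=2)
a,b=z(a),z(b);h=min(len(a),len(b));cv2.imwrite('pics/v4.png',np.hstack([a[:h],b[:h]]))"
```

```text
tray x,y,tipz -0.0004 -0.0131 0.1659 yawerr -0.006
92 dy 0.148 dz -0.044
85 dy 0.126 dz -0.046
75 dy 0.094 dz -0.044
65 dy 0.063 dz -0.035
55 dy 0.033 dz -0.022
45 dy 0.006 dz -0.002
35 dy -0.017 dz 0.022
25 dy -0.036 dz 0.050
15 dy -0.049 dz 0.081
8 dy -0.054 dz 0.104
0 dy -0.057 dz 0.131
-1 dy -0.057 dz 0.134
```

View pics/v4.png

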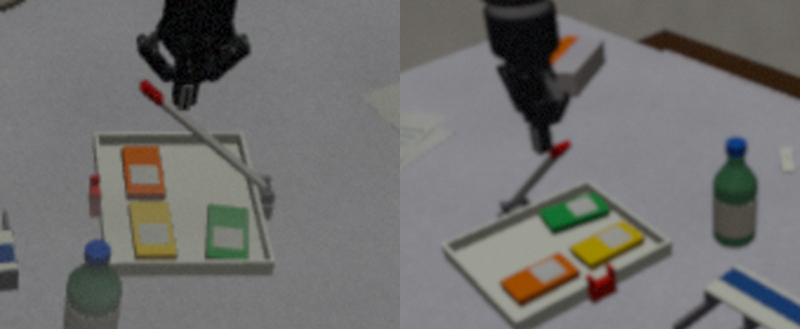

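>>> {"fn": "carry_out", "kwargs": {"moves": [[0,-0.012,0.012,0,0],[0,-0.024,0.026,0,0],[0,-0.036,0.044,0,0],[0,-0.047,0.066,0,0],[0,-0.054,0.09,0,0],[0,-0.057,0.11,0,0],[0,-0.057,0.128,0,0],[0,-0.057,0.134,0,0]]}}

```text
clock: 25.55
tcp_pos: [0.5634, 0.1396, 0.207]
orientation: [-0.192, -3.134, -0.0]
contact_force: [-17.1, -3.3, 61.7]
grip_width: 0.0001
gripper_force: 30.8
```

```bash
python3 k.py|head -1
```

```text
tray x,y,tipz 0.0001 -0.065 0.034 yawerr 0.001
```

>>> {"fn": "carry_out", "kwargs": {"moves": [[0,0,-0.004,0,0],[0,0,-0.01,0,0],[0,0,-0.04,0,0],[0,0,-0.08,0,0],[0,0,-0.12,0,0],[0,0,-0.16,0,0],[0,0,-0.2,0,0],[0,0,-0.2,0,0]]}}

```text
clock: 26.35
tcp_pos: [0.5648, 0.1403, 0.4122]
orientation: [0.191, 3.126, 0.008]
contact_force: [0.2, -1.2, -0.9]
grip_width: 0.0003
gripper_force: 0.0
```

>>> {"fn": "carry_out", "kwargs": {"moves": [[0,0,0,0,0],[0,0,0,0,0],[0,0,0,0,0],[0,0,0,0,0],[0,0,0,0,0],[0,0,0,0,0],[0,0,0,0,0],[0,0,0,0,0]]}}

```text
clock: 27.15
tcp_pos: [0.5631, 0.1401, 0.4062]
orientation: [-0.193, -3.136, 0.0]
contact_force: [-0.3, 0.7, 0.4]
grip_width: 0.0001
gripper_force: 0.0
```

```bash
python3 look.py w7; python3 -c "
from h import *
grab('side','d5.png');a=cv2.imread('pics/d5.png')[150:250,170:330];b=cv2.imread('pics/w7.png')[:280,160:560]
z=lambda i:cv2.resize(i,(400,int(400*i.shape[0]/i.shape[1])),interpolation=2)
a,b=z(a),z(b);h=min(len(a),len(b));cv2.imwrite('pics/v5.png',np.hstack([a[:h],b[:h]]))
S=r.calibration('side')
for q in(0,.06,.12): p=tray(0,.11-.225*np.cos(q)); u=proj(S,(*p,.031+.225*np.sin(q)));print(q,(u-[170,150])*2.5, (proj(load('w7.json'),(*p,.031+.225*np.sin(q)))-[160,0])+[400,0])"
```

```text
27.15 [0.56308336 0.14012422 0.40615911] 3.0187550023832053 [-0.25970217  0.7205274   0.37480973]
0 [254.86649503 149.33348555] [520.5076866  173.71158578]
0.06 [253.261675   138.62187851] [519.16781792 176.48865008]
0.12 [251.15272325 127.3432926 ] [518.51123288 179.47372251]
```

View pics/v5.png

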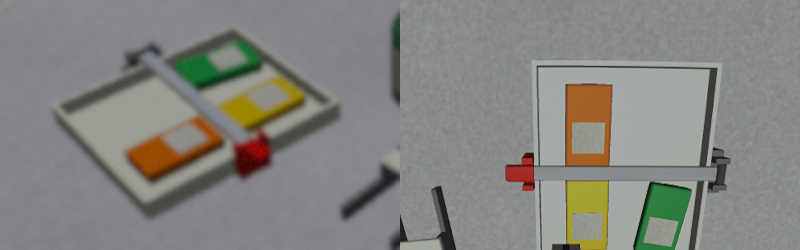

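The picture shows the keeper in its catch: the grip sits at about (255,152) in the side crop, and a closed bar is predicted at (255,149). All three cases lie flat.

```bash
python3 -c "
from bench import r
print(r.hand_in())"
```

```text
the job is handed in; nothing more can be done
None
```

I handed the job in with the three cases that were there (green, orange, yellow; no blue one) flat in the tray, the keeper closed in its catch, and the bottle and stapler untouched; hand-in returned no verdict.

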